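Hold a chisel on the pad through the sharpener's guide plate

ROBOT

A 6-joint arm with a two-finger parallel gripper is mounted at the origin on the work surface. World frame = base frame: x ahead of the robot, y to its left, z up, the work surface at z = 0. Lengths are in m, angles in rad, forces in N, time in s.
With the tool pointing down it reaches from about 0.35 to 1 m from the base axis. Payload 7.1 kg.
Tool frame: the origin (TCP) lies on the centre line of the jaws, within the pads' length; the fingertips stand 19 mm ahead of it and the grasp point (between the pads) is the TCP; z points along the fingers, y is the line along which they close (so a half turn about z gives the same grasp; the last joint's range is limited). The gripper opens to 85 mm and grips with 20 to 120 N. Pads are 22 mm wide; open, the fingers measure 114 mm over their backs; the gripper's body (76 mm by 85 mm) begins 54 mm behind the grasp point. The pads swing forward as they close: fully open they stand 13 mm farther back than shut.
Start: joints at [-1.22, 0.423, 1.63, -0, 1.089, -0.019], TCP at [0.226, -0.583, 0.223] pointing down, gripper open.
Joint ranges: [-3, 3], [-0.9, 2.11], [0.09, 2.58], [-1.31, 4.45], [0.11, 2.69], [-2.54, 2.54]. Speed limits (rad/s): [2.39, 2.39, 3.01, 3.14, 3.14, 3.14].

INTERFACE

Orientations are given as a unit quaternion [x, y, z, w].
In Python, from bench import arm gives the robot as it stands.
- The arm moves only by the tool apply_moves, never from a script. Its argument "plan" is a list of rows, each a list of 5 numbers: the closure, from 0 (fully open) to 1 (shut), then the shift along the tool's x, y, z in units of 50 mm (1.0 is 50 mm), then the turn about the tool's z in units of 6 degrees (1.0 is 6 degrees). In form: [[fingers, tx, ty, tz, spin], ...]. A call has 1 to 20 rows; each row is the pose to reach, as a shift and turn from the pose commanded when the call began, along the tool's axes at that moment; what a row does not reach only later rows make up. A row lasts 1/10 s, in which the tool goes at most 50 mm and 8.59 degrees, less where a joint would pass 70% of its speed; a pose out of reach is approached as far as the arm can. A call with a gripper value outside its range is refused whole. The fingers move at their own pace and stop on an object; "squeeze" is the grip in N (left out, the last holds). Time passes only in rows, so rows that repeat a pose let the fingers close. It gives the time, the measured TCP pose, the force, the opening and the grip force at its end, in the units of the state.
- arm.get_state(): the state, without advancing time (a new reading comes with each control period).
- arm.snapshot(name): name is "side" or "top"; returns a dict with "frame" (384x512x3 uint8, blue, green, red), "depth" (384x512 float32, m along the optical axis (not along the pixel's ray), 0 where there is no reading), "fx", "fy", "cx", "cy" (pixels), "cam_to_world" (4x4, takes a point from camera to world coordinates). Camera axes: x right, y down, z forward; pixel columns grow to the right and rows downward; lengths in m; the calibration is good to about 2 mm. A picture is of the moment at which its call begins.
- arm.finish_job(): hands the job in; it is judged then, once.
The state is a dict: "time": time; "qpos": joint angles; "qd": joint speeds; "joint_efforts": joint torques, N m; "ee_pos": TCP position; "tcp_rot": TCP orientation; "ft_force": force on the tool from outside, world axes, zero at the start; "wrist_torque": the same for the moment, N m; "width": finger opening in m; "gripper_force": force on a finger pad.
Only numpy, scipy, OpenCV 4.12 (cv2) and the standard library are available. Lean on these libraries where they do the work, as an engineer would, in place of code of your own. Each camera call takes 0.05 s, during which the arm holds its last target. There are 200 camera calls.

TASK

The slotted guide plate on the bench sharpener is not seated: one edge is propped up on its catch bar. Press the plate down until it sits level in its recess, then take the flat chisel (the one with the rectangular handle) from the wooden rack, pass its blade straight down through the plate's slot and push it gently onto the sprung honing pad inside, so that the pad gives part of its travel without bottoming out. Finish while holding the chisel there, blade upright and still on the pad, and leave the other tools and everything else on the table where they are.

Things in the scene. Friction and masses are not known exactly. Their poses are not given: they have to be found in the camera images.
- sharpener: fixed grey bench sharpener, base 170 x 136 mm, 108 mm tall at its rim; open at its front and back (-x and +x), with a dark motor on its -y side (60 mm diameter, reaching 122 mm from the centre, top 82 mm high). Origin: centre of its underside on the table; z up. Its position and yaw vary.
- recess (a point): centre of the floor of the recess in the sharpener's top, 100 mm above the table, axes as the sharpener's. The recess is 123 x 93 mm (x, y) and its rim stands 8 mm high; the middle of the floor (82 x 52 mm) is open down to the pad.
- guide_plate: loose aluminium plate 120 x 90 x 10 mm (x, y, z), 0.2 to 0.35 kg, in the recess with about 1.5 mm play per side. Origin: centre of its underside; z up. At the start its -x edge (the end nearest the robot) is propped 5 mm up by the catch bar (tilt about 0.046 rad), the +x edge lies on the recess floor. Seated, its top is 110 mm above the table, 2 mm above the rim.
- catch_bar (a joint): black bar 8 x 64 mm under the plate's -x edge, 52 mm from the sharpener's centre. Value in m: 0 = standing 5 mm above the recess floor, 0.005 = fully down. Held by friction alone: it gives at about 6 N (press on the plate above it, some 40 mm to the -x side of the slot, with 8 to 20 N) and stays where it is left.
- slot (a point): centre of the slot's mouth in the top face of the guide plate (plate's centre, 10 mm above its underside), axes as the plate's. The slot goes right through: 8 mm along x, 22 mm along y, with a 1.5 mm chamfer; 2 mm more than the blade each way.
- pad (a joint): sprung honing pad inside the sharpener, 64 x 44 mm, level, dark top, straight under the slot, seen through the open front and back. Value in m: 0 = up, its top 36 mm below the seated plate's top (74 mm above the table); it goes straight down, at most 0.016. It gives from 1.5 N on, then 250 N per metre (about 3.5 N when 8 mm down).
- rack: fixed wooden rack, top board 64 x 230 mm (x, y), its top 90 mm above the table; open front and back. Three tools hang in its holes at y = -65, 0 and +65 mm, blades down, collars on the board; which tool is in which hole varies. Holes are 12 x 26 mm (x, y), so the tools have play. Origin: centre of its underside on the table.
- chisel: flat chisel hanging upright in the rack, 0.1 to 0.19 kg: wooden handle of section 18 x 24 mm (x, y) from 10 to 110 mm above the origin, round brass collar 34 mm wide and 10 mm high, steel blade below it 6 mm thick (x), 20 mm wide (y), 62 mm long, its last 10 mm tapering to 2 x 17 mm. Origin: on the axis at the collar's underside; z up the handle. Half a turn about z changes nothing.
- chisel_grip (a point): point on the chisel's axis, 75 mm above the collar's underside, good for a grip across the 18 mm thickness (along the chisel's x) from above; 35 mm of handle stand above it.
- chisel_edge (a point): middle of the blade's cutting edge, on the axis 62 mm below the collar's underside.
- gouge: bystander in the rack: round slender wooden handle 26 mm in diameter, top 85 mm above its collar's underside, with a thin round shank. Origin at the underside of its collar. Leave it there.
- awl: bystander in the rack: short bulbous round wooden handle 36 mm in diameter, top 68 mm above its collar's underside, thin shank. Origin at the underside of its collar. Leave it there.
- coffee_cup: bystander: lidded paper cup, 84 mm wide, 114 mm tall, beyond the sharpener and rack.
- water_bottle: bystander: clear bottle, 62 mm wide, 190 mm tall, at the back.
- tape_roll: bystander: roll of paper tape, 96 mm wide, 24 mm high, lying in front.
- medium_jar: bystander: small glass jar, 60 mm wide, 75 mm tall, at the back.
- eraser: bystander: eraser, 50 x 22 x 13 mm.
- flat_brush: bystander: paint brush lying on the table.
- paint_tube: bystander: white paint tube 125 mm long lying on the table.
Not all that is in view belongs to the job. Of the things that look like the guide_plate, the smaller one is meant. What is shaped like the chisel but green is not meant.

How it is judged:
By the outcome, as a careful person would: the job done as asked, in the order asked, and still so for the second after the job is handed in, while the arm keeps its last pose, push and grip.
It also fails if it takes over 64 s, if anything falls off the work surface, if the arm or the gripper's body presses on something with over 40 N, if the wrist force passes 120 N, or if a joint passes its speed limit or range.

## Working session

There is one attempt and no reset: what is moved stays moved. The work goes in short steps, Python scripts to look and compute and a tool call to move; the robot and the scene stay as the last step left them, time stands still between calls to the robot, and variables do not carry over. Pictures are saved under pics/ and viewed, at most 10 in all, crops included, and the job is handed in when it is done.

Besides the shell and the picture viewer there is one more tool, called after "Emit:" by a JSON object that holds its "fn" and its "kwargs", one argument or row to a line. apply_moves: Moves the arm, as the interface text tells. Its arguments: {"type":"object","properties":{"plan":{"type":"array"},"squeeze":{"type":"number"}},"required":["plan"]}

```bash
mkdir -p pics; cat > h.py <<'E'
import numpy as np, cv2
from bench import arm
def snap(n):
    s=arm.snapshot(n); s['T']=np.array(s['cam_to_world']); return s
def cloud(s):
    v,u=np.mgrid[:384,:512]; d=s['depth']
    p=np.stack([(u-s['cx'])/s['fx']*d,(v-s['cy'])/s['fy']*d,d],-1)
    w=p@s['T'][:3,:3].T+s['T'][:3,3]; w[d==0]=np.nan; return w
def ray(s,u,v,z):
    d=s['T'][:3,:3]@np.array([(u-s['cx'])/s['fx'],(v-s['cy'])/s['fy'],1]); o=s['T'][:3,3]
    return o+d*(z-o[2])/d[2]
E
python3 - <<'E'
from h import *
for n in('side','top'):
    s=snap(n); np.savez(''+n+'0.npz',**{k:s[k] for k in('frame','depth','fx','fy','cx','cy','T')})
    cv2.imwrite(f'pics/{n}0.png',cv2.resize(s['frame'],(768,576))); print(n,s['T'].round(3).tolist(),s['fx'])
print(arm.get_state())
E
```

```text
side [[-0.917, -0.318, 0.24, 0.261], [-0.398, 0.704, -0.588, 0.597], [0.018, -0.635, -0.772, 0.939], [0.0, 0.0, 0.0, 1.0]] 401.32400821913006
top [[0.004, -0.986, 0.164, 0.362], [-0.999, -0.01, -0.033, -0.021], [0.034, -0.164, -0.986, 1.059], [0.0, 0.0, 0.0, 1.0]] 363.6370003602904
{'time': 0.1, 'qpos': array([-1.22002127e+00,  4.23780279e-01,  1.63061513e+00,  1.85457033e-06,
        1.08862123e+00, -1.89904237e-02]), 'qd': array([-0.00193087, -0.00279697, -0.00206345,  0.00118675, -0.00080014,
       -0.00035512]), 'joint_efforts': array([-8.87874103e-04, -5.58429337e+01, -2.82444549e+01, -9.91222942e-05,
        3.01189175e-03, -3.83148233e-07]), 'ee_pos': array([ 0.22572587, -0.58226181,  0.22201293]), 'tcp_rot': array([ 9.82957643e-01,  1.83830805e-01, -1.16762365e-04, -7.02349105e-04]), 'ft_force': array([-1.00896177,  0.93915198,  0.378806  ]), 'wrist_torque': array([-0.04834381, -0.01443854,  0.04537921]), 'gripper_force': 0.0, 'width': 0.08518702220765692}
```

View pics/side0.png

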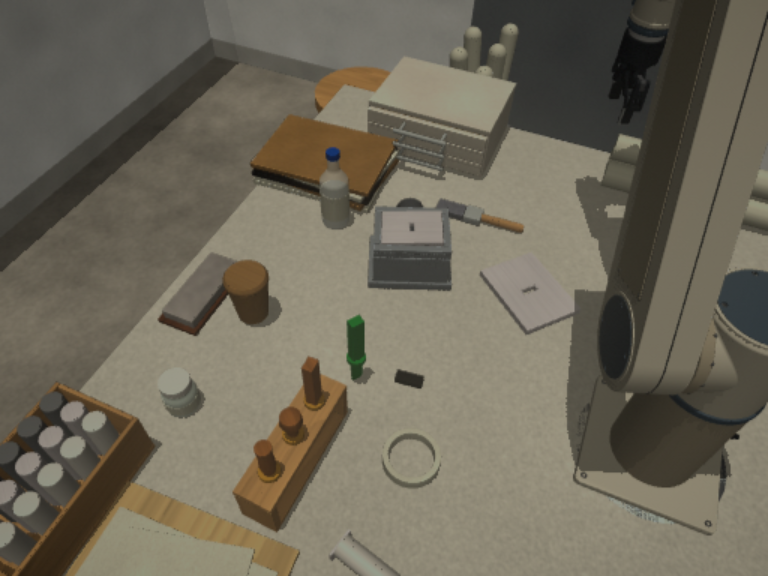

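View pics/top0.png

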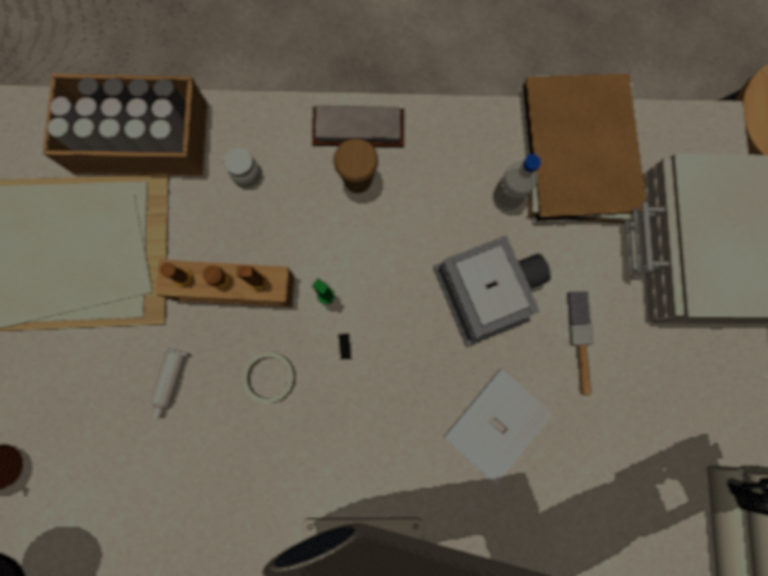

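The side view (768 px) shows the sharpener plate at (411,227) and a larger decoy plate flat on the table at (527,292). The rack holds three tools: a square handle at (313,380), a bulbous one at (290,425) and a slender round one at (264,460). A green chisel lookalike stands at (356,345).

Candidates for the chisel are the brown square-handled tool at (313,380), the green one at (356,345), the gouge at (264,460) and the awl at (290,425). I choose (313,380). For the plate I choose (411,227), not (527,292).

```bash
cat > m.py <<'E'
from h import *
from scipy import ndimage
S={n:snap(n) for n in('side','top')}
C={n:cloud(S[n]) for n in S}
t=S['top']
for nm,u,v in[('plate',491,285),('rackchisel',249,275),('rackmid',225,290)]:
    print(nm,ray(t,u/1.5,v/1.5,0.1).round(3))
def rect(P): 
    r=cv2.minAreaRect((P[:,:2]*1000).astype(np.float32)); return np.round(r[0],1),np.round(r[1],1),round(r[2],1)
for n in S:
    w=C[n]; z=w[...,2]; hsv=cv2.cvtColor(S[n]['frame'],cv2.COLOR_BGR2HSV)
    o=ray(t,491/1.5,285/1.5,.11); near=np.hypot(w[...,0]-o[0],w[...,1]-o[1])
    m=(near<.1)&(z>.09)&(z<.125)
    P=w[m]; print(n,'sharp top all',len(P),rect(P))
    m2=(near<.1)&(z>.104)&(z<.125)&(hsv[...,2]>np.percentile(hsv[...,2][m],50)*.9)
    l,k=ndimage.label(ndimage.binary_opening(m2)); 
    if k:
        i=np.argmax(ndimage.sum(m2,l,range(1,k+1)))+1; P=w[l==i]; print(n,'plate',len(P),rect(P),P.mean(0).round(4))
        A=np.c_[P[:,:2]-o[:2],np.ones(len(P))]; print('plane',np.linalg.lstsq(A,P[:,2],rcond=None)[0].round(4))
    # slot: dark in plate
    ms=(near<.04)&(hsv[...,2]<0.6*np.median(hsv[...,2][m2]))
    l,k=ndimage.label(ms)
    for i in range(1,k+1):
        vv,uu=np.nonzero(l==i)
        if len(vv)>5: print(' dark',len(vv),uu.mean().round(1),vv.mean().round(1),'->',ray(S[n],uu.mean(),vv.mean(),.1125).round(4))
    r0=ray(t,225/1.5,290/1.5,.09); nr=np.hypot(w[...,0]-r0[0],w[...,1]-r0[1])
    P=w[(nr<.16)&(z>.08)&(z<.097)]; print(n,'rack',len(P),rect(P))
    l,k=ndimage.label((nr<.2)&(z>.108)&(z<.3))
    for i in range(1,k+1):
        P=w[l==i]
        if len(P)>15:
            hi=P[P[:,2]>P[:,2].max()-.012]; print(' tool',len(P),'zmax',P[:,2].max().round(3),'topmean',hi.mean(0).round(4),rect(hi),'low',P[P[:,2]<.14].mean(0).round(4), 'bgr',S[n]['frame'][l==i].mean(0).round())
f=S['side']['frame']; a=cv2.resize(f[195:350,150:260],None,fx=3.6,fy=3.6,interpolation=cv2.INTER_CUBIC); b=cv2.resize(f[125:200,235:315],(400,375),interpolation=cv2.INTER_CUBIC)
im=np.zeros((560,800,3),np.uint8); im[:a.shape[0],:a.shape[1]]=a; im[:375,400:]=b; cv2.imwrite('pics/crop0.png',cv2.convertScaleAbs(im,alpha=1.6))
E
python3 m.py
```

```text
plate [ 0.525 -0.226  0.1  ]
rackchisel [0.539 0.205 0.1  ]
rackmid [0.512 0.246 0.1  ]
side sharp top all 1680 (array([ 523.9, -225.1]), array([150.1, 131.1]), 22.1)
side plate 860 (array([ 526.5, -227.8]), array([125.5, 102. ]), 24.6) [ 0.5251 -0.2255  0.1122]
plane [-0.0462 -0.003   0.1122]
side rack 1880 (array([532.3, 254.5]), array([231.6,  66.3]), 87.2)
 tool 230 zmax 0.176 topmean [0.5093 0.0734 0.1703] (array([510.3,  71.6]), array([25.2, 18.3]), 58.0) low [0.5069 0.0773 0.1247] bgr [40. 71. 44.]
 tool 317 zmax 0.203 topmean [0.5271 0.191  0.1983] (array([527.7, 189.2]), array([18.8, 24.3]), 1.7) low [0.5246 0.1958 0.1244] bgr [37. 57. 79.]
 tool 232 zmax 0.159 topmean [0.53   0.2561 0.152 ] (array([531.2, 255.2]), array([30.6, 30.1]), 51.7) low [0.5247 0.2649 0.131 ] bgr [38. 64. 94.]
 tool 248 zmax 0.177 topmean [0.5337 0.3219 0.172 ] (array([534.8, 321.4]), array([22.5, 24.2]), 26.5) low [0.5284 0.3275 0.127 ] bgr [36. 59. 87.]
top sharp top all 2593 (array([ 524.4, -225. ]), array([150.1, 126.7]), 22.0)
top plate 1408 (array([ 525.2, -224.6]), array([118.3,  90.1]), 22.5) [ 0.5244 -0.2246  0.1127]
plane [-0.0459 -0.0144  0.1128]
 dark 16 327.3 189.5 -> [ 0.5245 -0.2235  0.1125]
top rack 1418 (array([532.1, 255.5]), array([232.1,  65.2]), 87.3)
 tool 165 zmax 0.178 topmean [0.5338 0.3206 0.1724] (array([534. , 321.2]), array([22.8, 23.7]), 9.0) low [0.5301 0.313  0.127 ] bgr [19. 41. 68.]
 tool 168 zmax 0.159 topmean [0.5303 0.2535 0.1524] (array([530.3, 254.4]), array([31.2, 30.6]), 88.2) low [0.5279 0.2434 0.1368] bgr [23. 48. 79.]
 tool 184 zmax 0.204 topmean [0.5275 0.1892 0.1991] (array([527.9, 189.5]), array([17.1, 24. ]), 3.0) low [0.5234 0.1838 0.1237] bgr [18. 39. 65.]
 tool 113 zmax 0.175 topmean [0.5105 0.0705 0.1716] (array([510.8,  70.7]), array([23.3, 17.9]), 55.1) low [0.5036 0.0675 0.125 ] bgr [32. 67. 29.]
```

View pics/crop0.png

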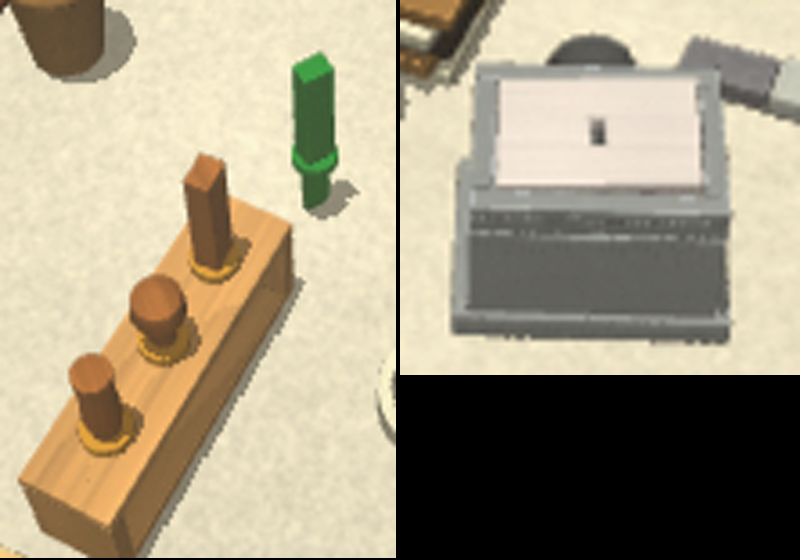

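Side crop: the chosen tool at crop (208,200) has a rectangular brown handle on a brass collar in the rack, and the lookalike is plain green. The sharpener plate at (598,130) has its slot in the middle and a raised near edge. Measured sizes match: plate 118x90 mm, slope -0.046, handle top 0.203 with section 18x24 mm.

```bash
cat >> h.py <<'E'
from scipy.spatial.transform import Rotation as R
def goto(x,y,z,toolx_deg=None):
    s=arm.get_state(); r=R.from_quat(s['tcp_rot']); X=r.as_matrix()
    t=X.T@(np.array([x,y,z])-s['ee_pos'])/.05
    yaw=np.degrees(np.arctan2(X[1,0],X[0,0])); sp=0 if toolx_deg is None else -((toolx_deg-yaw+180)%360-180)/6
    print('t',s['time'],'pos',s['ee_pos'].round(4),'yaw',yaw.round(2),'tilt',X[:,2].round(4),'F',s['ft_force'].round(2),'w',round(s['width'],4),'-> shift',t.round(3),'spin',round(sp,3))
E
python3 -c "
from h import *
goto(.488,-.240,.18,22.3)
goto(.488,-.240,.142,22.3)"
```

```text
t 0.2 pos [ 0.2258 -0.5824  0.2222] yaw 21.19 tilt [-3.e-04  1.e-03 -1.e+00] F [ 0.15 -0.34  0.11] w 0.0855 -> shift [ 7.365 -4.489  0.849] spin -0.186
t 0.2 pos [ 0.2258 -0.5824  0.2222] yaw 21.19 tilt [-3.e-04  1.e-03 -1.e+00] F [ 0.15 -0.34  0.11] w 0.0855 -> shift [ 7.364 -4.488  1.609] spin -0.186
```

Emit:
{"fn": "apply_moves", "kwargs": {
  "plan": [
    [1, 0.4, -0.25, 0, 0],
    [1, 1.1, -0.7, 0, 0],
    [1, 1.8, -1.1, 0, -0.1],
    [1, 2.6, -1.6, 0.1, -0.1],
    [1, 3.4, -2.1, 0.2, -0.19],
    [1, 4.2, -2.55, 0.3, -0.19],
    [1, 5.0, -3.05, 0.4, -0.19],
    [1, 5.8, -3.5, 0.5, -0.19],
    [1, 6.5, -4.0, 0.6, -0.19],
    [1, 7.0, -4.3, 0.75, -0.19],
    [1, 7.37, -4.49, 0.85, -0.19],
    [1, 7.37, -4.49, 0.85, -0.19],
    [1, 7.37, -4.49, 1.2, -0.19],
    [1, 7.37, -4.49, 1.5, -0.19],
    [1, 7.37, -4.49, 1.6, -0.19],
    [1, 7.37, -4.49, 1.6, -0.19],
    [1, 7.37, -4.49, 1.6, -0.19],
    [1, 7.37, -4.49, 1.6, -0.19]
  ],
  "squeeze": 20
}}

```text
time: 2.0
ee_pos: [0.4887, -0.2408, 0.1435]
tcp_rot: [0.981, 0.193, 0.001, 0.0]
ft_force: [-0.7, -0.3, 0.4]
width: -0.0004
gripper_force: 0.0
```

```bash
python3 -c "
from h import *
goto(.488,-.240,.129,22.3)"
```

```text
t 2.0 pos [ 0.4887 -0.2408  0.1435] yaw 22.31 tilt [ 1.2e-03 -7.0e-04 -1.0e+00] F [-0.7  -0.32  0.36] w -0.0004 -> shift [-0.008 -0.02   0.29 ] spin 0.001
```

Emit:
{"fn": "apply_moves", "kwargs": {
  "plan": [
    [1, 0, 0, 0.06, 0],
    [1, 0, 0, 0.12, 0],
    [1, 0, 0, 0.16, 0],
    [1, 0, 0, 0.18, 0],
    [1, 0, 0, 0.2, 0],
    [1, 0, 0, 0.21, 0],
    [1, 0, 0, 0.21, 0]
  ]
}}

```text
time: 2.7
ee_pos: [0.4883, -0.2402, 0.1322]
tcp_rot: [0.981, 0.194, -0.0, -0.0]
ft_force: [-0.0, 0.2, -0.5]
width: 0.0004
gripper_force: 0.0
```

Emit:
{"fn": "apply_moves", "kwargs": {
  "plan": [
    [1, 0, 0, 0.01, 0],
    [1, 0, 0, 0.02, 0],
    [1, 0, 0, 0.03, 0],
    [1, 0, 0, 0.03, 0]
  ]
}}

```text
time: 3.1
ee_pos: [0.4883, -0.2402, 0.1307]
tcp_rot: [0.981, 0.194, -0.0, -0.0]
ft_force: [0.4, -0.4, -0.2]
width: -0.0004
gripper_force: 0.0
```

Emit:
{"fn": "apply_moves", "kwargs": {
  "plan": [
    [1, 0, 0, 0.01, 0],
    [1, 0, 0, 0.02, 0],
    [1, 0, 0, 0.03, 0],
    [1, 0, 0, 0.03, 0]
  ]
}}

```text
time: 3.5
ee_pos: [0.4883, -0.2402, 0.1291]
tcp_rot: [0.981, 0.194, -0.0, -0.0]
ft_force: [-0.2, 0.3, 0.3]
width: -0.0001
gripper_force: 0.0
```

```bash
cat > p.py <<'E'
from h import *
w=cloud(snap('top')); o=np.array([.5245,-.2245]); c,s=np.cos(np.radians(22.3)),np.sin(np.radians(22.3))
d=w[...,:2]-o; x=d[...,0]*c+d[...,1]*s; y=-d[...,0]*s+d[...,1]*c
m=(abs(x)<.056)&(abs(y)<.042)&(w[...,2]<.12)&(w[...,2]>.1)&~((abs(x)<.012)&(abs(y)<.018))
A=np.c_[x[m],y[m],np.ones(m.sum())]; print(m.sum(),'slopes,zc',np.linalg.lstsq(A,w[...,2][m],rcond=None)[0].round(4), x[m].min().round(3),x[m].max().round(3))
E
python3 p.py
```

```text
648 slopes,zc [-0.0443 -0.0008  0.1128] -0.055 0.056
```

Emit:
{"fn": "apply_moves", "kwargs": {
  "plan": [
    [1, 0, 0, 0.02, 0],
    [1, 0, 0, 0.04, 0],
    [1, 0, 0, 0.06, 0],
    [1, 0, 0, 0.06, 0]
  ]
}}

```text
time: 3.95
ee_pos: [0.4882, -0.2402, 0.126]
tcp_rot: [0.981, 0.194, -0.0, -0.0]
ft_force: [0.4, -0.3, -0.5]
width: -0.0001
gripper_force: 0.0
```

```bash
python3 - <<'E'
from h import *
s=snap('side');f=s['frame']; cv2.imwrite('pics/press.png',cv2.convertScaleAbs(cv2.resize(f[70:210,215:355],(600,600),interpolation=cv2.INTER_CUBIC),alpha=1.5))
w=cloud(s); c=w[(np.hypot(w[...,0]-.488,w[...,1]+.240)<.03)&(w[...,2]>.117)&(w[...,2]<.2)]
print(len(c)); 
for z in np.arange(.117,.16,.005):
    q=c[abs(c[:,2]-z)<.0025]; print(z.round(3),len(q),q.mean(0).round(3) if len(q) else '')
E
python3 p.py
```

```text
70
0.117 4 [ 0.488 -0.234  0.118]
0.122 0 
0.127 0 
0.132 1 [ 0.482 -0.239  0.132]
0.137 3 [ 0.483 -0.237  0.136]
0.142 7 [ 0.49  -0.233  0.142]
0.147 13 [ 0.487 -0.232  0.147]
0.152 8 [ 0.483 -0.232  0.152]
0.157 8 [ 0.483 -0.23   0.157]
639 slopes,zc [-0.0551 -0.0022  0.1129] -0.055 0.056
```

View pics/press.png

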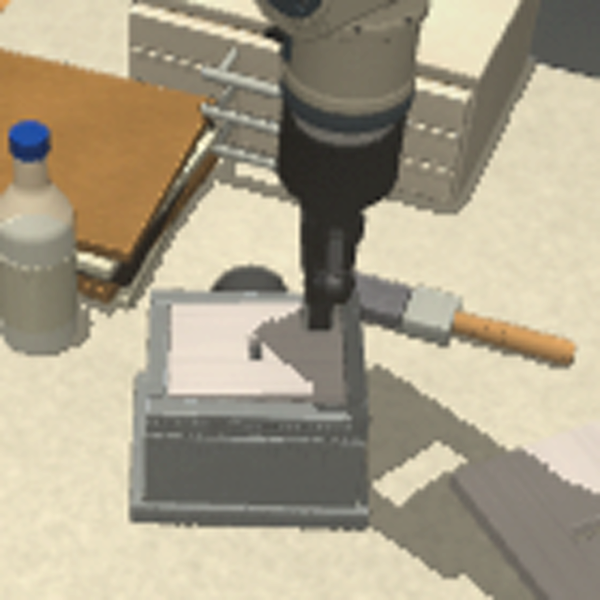

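The fingers are over the near edge of the plate, with tips at crop (318,325). They have not touched yet and the plate is still tilted.

Emit:
{"fn": "apply_moves", "kwargs": {
  "plan": [
    [1, 0, 0, 0.02, 0],
    [1, 0, 0, 0.04, 0],
    [1, 0, 0, 0.04, 0]
  ]
}}

```text
time: 4.35
ee_pos: [0.4883, -0.2402, 0.1241]
tcp_rot: [0.981, 0.194, -0.0, -0.0]
ft_force: [0.0, -0.7, 0.2]
width: 0.0
gripper_force: 0.0
```

Emit:
{"fn": "apply_moves", "kwargs": {
  "plan": [
    [1, 0, 0, 0.02, 0],
    [1, 0, 0, 0.03, 0],
    [1, 0, 0, 0.03, 0]
  ]
}}

```text
time: 4.65
ee_pos: [0.4883, -0.2402, 0.1226]
tcp_rot: [0.981, 0.194, -0.0, -0.0]
ft_force: [-0.5, -0.2, 0.2]
width: 0.0002
gripper_force: 0.0
```

Emit:
{"fn": "apply_moves", "kwargs": {
  "plan": [
    [1, 0, 0, 0.02, 0],
    [1, 0, 0, 0.03, 0],
    [1, 0, 0, 0.03, 0]
  ]
}}

```text
time: 4.95
ee_pos: [0.4883, -0.2402, 0.1211]
tcp_rot: [0.981, 0.194, -0.0, -0.0]
ft_force: [0.2, -0.6, 0.4]
width: -0.0
gripper_force: 0.0
```

```bash
python3 p.py; python3 -c "
from h import *
print(arm.get_state()['ft_force'])"
```

```text
624 slopes,zc [-0.0427 -0.0017  0.1127] -0.055 0.056
[0.46203168 0.14023121 0.49338995]
```

Emit:
{"fn": "apply_moves", "kwargs": {
  "plan": [
    [1, 0, 0, 0.02, 0],
    [1, 0, 0, 0.03, 0],
    [1, 0, 0, 0.03, 0]
  ]
}}

```text
time: 5.3
ee_pos: [0.4883, -0.2402, 0.1196]
tcp_rot: [0.981, 0.194, -0.0, -0.0]
ft_force: [0.3, -0.7, 0.0]
width: -0.0001
gripper_force: 0.0
```

Emit:
{"fn": "apply_moves", "kwargs": {
  "plan": [
    [1, 0, 0, 0.02, 0],
    [1, 0, 0, 0.03, 0],
    [1, 0, 0, 0.03, 0]
  ]
}}

```text
time: 5.6
ee_pos: [0.4883, -0.2402, 0.1181]
tcp_rot: [0.981, 0.194, -0.0, -0.0]
ft_force: [0.1, 0.9, -0.2]
width: -0.0001
gripper_force: 0.0
```

```bash
python3 - <<'E'
from h import *
s=snap('side');f=s['frame'];w=cloud(s);T=arm.get_state()['ee_pos']
u=s['T']; p=u[:3,:3].T@(T-u[:3,3]); print('TCP px',s['fx']*p[0]/p[2]+s['cx'],s['fy']*p[1]/p[2]+s['cy'])
for v in range(130,156): 
  print(v,[(int(f[v,c].max()),*(w[v,c]*1000).round().astype(int).tolist()) if w[v,c,0]==w[v,c,0] else (int(f[v,c].max()),0) for c in (286,289,292)])
im=cv2.convertScaleAbs(cv2.resize(f[115:175,250:320],(700,600),interpolation=cv2.INTER_NEAREST),alpha=1.5); cv2.imwrite('pics/tip.png',im)
E
```

```text
TCP px 287.7258023652349 149.67007067102034
130 [(31, 494, -218, 209), (30, 482, -205, 224), (52, 472, -200, 231)]
131 [(31, 495, -223, 202), (31, 483, -211, 215), (52, 471, -198, 230)]
132 [(32, 493, -218, 203), (29, 483, -213, 210), (52, 471, -198, 227)]
133 [(33, 494, -223, 195), (32, 486, -222, 198), (52, 470, -196, 225)]
134 [(33, 493, -220, 193), (32, 486, -224, 193), (52, 470, -196, 222)]
135 [(37, 494, -224, 186), (43, 479, -199, 213), (52, 469, -194, 220)]
136 [(48, 494, -224, 183), (40, 474, -184, 223), (48, 468, -190, 220)]
137 [(45, 494, -225, 178), (44, 474, -183, 220), (75, 466, -186, 220)]
138 [(37, 494, -226, 174), (39, 472, -179, 220), (65, 465, -184, 219)]
139 [(36, 491, -218, 177), (35, 472, -181, 216), (50, 465, -183, 216)]
140 [(36, 488, -210, 182), (31, 473, -186, 208), (38, 465, -184, 212)]
141 [(37, 488, -210, 177), (32, 475, -194, 196), (35, 468, -199, 194)]
142 [(38, 486, -205, 179), (33, 479, -209, 178), (33, 471, -211, 180)]
143 [(64, 493, -231, 151), (33, 484, -229, 156), (53, 478, -240, 149)]
144 [(67, 493, -232, 146), (34, 483, -228, 153), (57, 477, -237, 147)]
145 [(67, 493, -233, 141), (34, 484, -230, 147), (64, 477, -238, 144)]
146 [(60, 493, -232, 138), (33, 482, -227, 146), (67, 476, -237, 141)]
147 [(57, 492, -230, 137), (34, 484, -234, 136), (67, 476, -236, 138)]
148 [(59, 492, -233, 129), (34, 483, -231, 135), (71, 476, -239, 131)]
149 [(81, 495, -245, 114), (74, 487, -250, 113), (86, 478, -251, 116)]
150 [(88, 495, -245, 110), (86, 486, -245, 114), (88, 477, -248, 115)]
151 [(88, 493, -238, 113), (88, 484, -242, 113), (89, 476, -244, 114)]
152 [(90, 491, -232, 115), (90, 482, -234, 116), (90, 474, -239, 115)]
153 [(89, 490, -231, 112), (90, 480, -230, 117), (89, 473, -235, 116)]
154 [(87, 489, -230, 109), (88, 480, -228, 115), (89, 471, -231, 115)]
155 [(89, 486, -221, 114), (88, 479, -226, 113), (89, 470, -229, 114)]
```

View pics/tip.png

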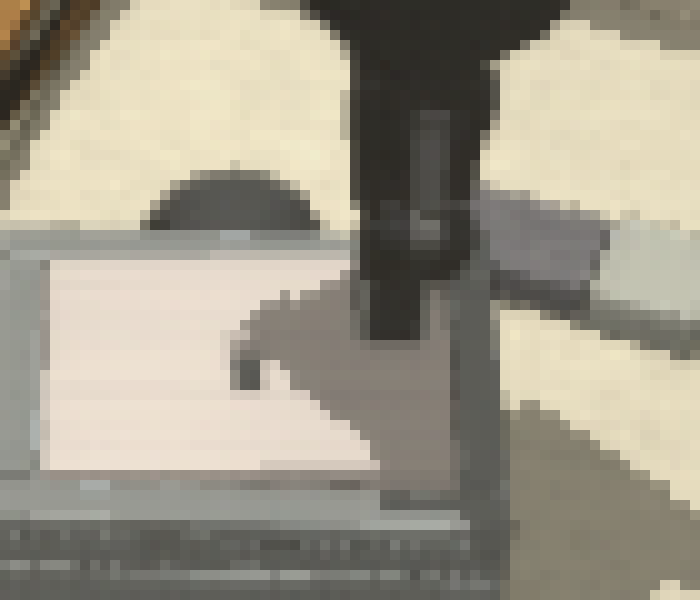

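The crop shows the fingertips at (390,335), visibly hovering. Depth puts them near z≈0.13, above the reported TCP of 0.118, so the real tips are well short of the stated 19 mm ahead. I'll calibrate the tip height by contact.

Emit:
{"fn": "apply_moves", "kwargs": {
  "plan": [
    [1, 0, 0, 0.03, 0],
    [1, 0, 0, 0.06, 0],
    [1, 0, 0, 0.09, 0],
    [1, 0, 0, 0.12, 0],
    [1, 0, 0, 0.12, 0]
  ]
}}

```text
time: 6.15
ee_pos: [0.4882, -0.2401, 0.1119]
tcp_rot: [0.981, 0.194, -0.0, -0.0]
ft_force: [0.4, -0.2, 0.2]
width: 0.0005
gripper_force: 0.0
```

Emit:
{"fn": "apply_moves", "kwargs": {
  "plan": [
    [1, 0, 0, 0.02, 0],
    [1, 0, 0, 0.04, 0],
    [1, 0, 0, 0.06, 0],
    [1, 0, 0, 0.06, 0]
  ]
}}

```text
time: 6.55
ee_pos: [0.4883, -0.2402, 0.1091]
tcp_rot: [0.981, 0.194, -0.0, -0.0]
ft_force: [-0.3, 0.2, -0.1]
width: -0.0005
gripper_force: 0.0
```

Emit:
{"fn": "apply_moves", "kwargs": {
  "plan": [
    [1, 0, 0, 0.02, 0],
    [1, 0, 0, 0.04, 0],
    [1, 0, 0, 0.06, 0],
    [1, 0, 0, 0.06, 0]
  ]
}}

```text
time: 6.95
ee_pos: [0.4884, -0.2402, 0.1062]
tcp_rot: [0.981, 0.194, -0.0, -0.0]
ft_force: [0.1, -0.2, 1.4]
width: 0.0002
gripper_force: 0.4
```

Emit:
{"fn": "apply_moves", "kwargs": {
  "plan": [
    [1, 0, 0, 0.02, 0],
    [1, 0, 0, 0.04, 0],
    [1, 0, 0, 0.04, 0]
  ]
}}

```text
time: 7.25
ee_pos: [0.4882, -0.2403, 0.1043]
tcp_rot: [0.981, 0.194, -0.0, 0.0]
ft_force: [-2.1, 0.1, 3.5]
width: 0.0003
gripper_force: 1.9
```

```bash
python3 p.py; python3 - <<'E'
from h import *
s=snap('side');f=s['frame'];w=cloud(s)
d=f.max(2)
for v in range(146,160): print(v,d[v,284:296].tolist())
E
```

```text
593 slopes,zc [-0.0202  0.0026  0.1114] -0.054 0.056
146 [89, 59, 39, 33, 34, 33, 33, 33, 38, 32, 33, 62]
147 [81, 58, 55, 35, 34, 34, 34, 38, 64, 82, 73, 59]
148 [73, 64, 57, 36, 35, 34, 34, 40, 71, 89, 83, 61]
149 [72, 68, 51, 35, 34, 34, 34, 40, 72, 88, 89, 59]
150 [79, 68, 41, 35, 35, 34, 34, 46, 76, 88, 89, 56]
151 [83, 68, 41, 33, 32, 34, 32, 56, 82, 89, 89, 55]
152 [88, 78, 60, 50, 49, 46, 45, 66, 88, 89, 90, 61]
153 [90, 89, 87, 85, 86, 86, 85, 87, 90, 90, 90, 60]
154 [89, 88, 89, 88, 89, 89, 90, 90, 90, 89, 89, 57]
155 [88, 88, 89, 89, 88, 88, 88, 88, 88, 88, 88, 61]
156 [89, 89, 89, 89, 89, 90, 88, 89, 89, 89, 89, 62]
157 [90, 90, 90, 91, 90, 90, 90, 90, 90, 90, 90, 62]
158 [147, 94, 90, 90, 90, 90, 91, 90, 90, 91, 91, 67]
159 [153, 147, 94, 89, 90, 89, 89, 89, 89, 90, 90, 66]
```

Contact, and the plate slope has dropped from -0.044 to -0.020. I'll continue.

Emit:
{"fn": "apply_moves", "kwargs": {
  "plan": [
    [1, 0, 0, 0.02, 0],
    [1, 0, 0, 0.03, 0],
    [1, 0, 0, 0.03, 0]
  ]
}}

```text
time: 7.65
ee_pos: [0.4881, -0.2403, 0.1026]
tcp_rot: [0.981, 0.194, -0.0, -0.0]
ft_force: [-3.1, -0.9, 4.5]
width: -0.0001
gripper_force: 2.0
```

Emit:
{"fn": "apply_moves", "kwargs": {
  "plan": [
    [1, 0, 0, 0.01, 0],
    [1, 0, 0, 0.02, 0],
    [1, 0, 0, 0.02, 0]
  ]
}}

```text
time: 7.95
ee_pos: [0.4881, -0.2403, 0.1016]
tcp_rot: [0.981, 0.194, -0.0, -0.0]
ft_force: [-2.9, -1.3, 3.9]
width: -0.0
gripper_force: 1.9
```

```bash
for i in 1 2; do python3 p.py; done
```

```text
590 slopes,zc [-1.000e-04 -3.100e-03  1.101e-01] -0.054 0.056
593 slopes,zc [0.0021 0.0054 0.11  ] -0.054 0.056
```

Emit:
{"fn": "apply_moves", "kwargs": {
  "plan": [
    [1, 0, 0, 0.01, 0],
    [1, 0, 0, 0.02, 0],
    [1, 0, 0, 0.02, 0]
  ]
}}

```text
time: 8.35
ee_pos: [0.4883, -0.2402, 0.1014]
tcp_rot: [0.981, 0.194, -0.0, 0.0]
ft_force: [-5.6, 0.8, 13.6]
width: -0.0001
gripper_force: 6.2
```

Emit:
{"fn": "apply_moves", "kwargs": {
  "plan": [
    [1, 0, 0, 0.01, 0],
    [1, 0, 0, 0.02, 0],
    [1, 0, 0, 0.02, 0]
  ]
}}

```text
time: 8.65
ee_pos: [0.4883, -0.2403, 0.1014]
tcp_rot: [0.981, 0.194, 0.0, 0.0]
ft_force: [-8.7, 1.3, 22.8]
width: 0.0001
gripper_force: 11.3
```

The plate hit a hard stop at 22 N, so it is seated. Contact calibration: the shut tips are at reported TCP z + 8.6 mm. Next I lift, recheck the plate and go to the chisel.

Emit:
{"fn": "apply_moves", "kwargs": {
  "plan": [
    [1, 0, 0, -0.1, 0],
    [1, 0, 0, -0.6, 0],
    [0.5, 0, 0, -1.4, 0],
    [0, 0, 0, -2.2, 0],
    [0, 0, 0, -2.7, 0],
    [0, 0, 0, -2.8, 0],
    [0, 0, 0, -2.8, 0]
  ]
}}

```text
time: 9.35
ee_pos: [0.4889, -0.2402, 0.2402]
tcp_rot: [0.981, 0.194, 0.001, 0.0]
ft_force: [-0.1, -0.2, -0.7]
width: 0.0725
gripper_force: 0.0
```

```bash
python3 -c "
from h import *
goto(.5277,.1893,.24,92.2)"
```

```text
t 9.35 pos [ 0.4889 -0.2402  0.2402] yaw 22.33 tilt [ 1.9e-03 -5.0e-04 -1.0e+00] F [-0.09 -0.23 -0.65] w 0.0725 -> shift [ 3.981 -7.651  0.   ] spin -11.645
```

Emit:
{"fn": "apply_moves", "kwargs": {
  "plan": [
    [0, 0.2, -0.4, 0, -0.8],
    [0, 0.6, -1.1, 0, -2.0],
    [0, 1.0, -1.9, 0, -3.2],
    [0, 1.4, -2.7, 0, -4.4],
    [0, 1.8, -3.5, 0, -5.6],
    [0, 2.2, -4.3, 0, -6.8],
    [0, 2.6, -5.1, 0, -8.0],
    [0, 3.0, -5.9, 0, -9.2],
    [0, 3.4, -6.7, 0, -10.4],
    [0, 3.8, -7.3, 0, -11.4],
    [0, 3.98, -7.65, 0, -11.65],
    [0, 3.98, -7.65, 0, -11.65],
    [0, 3.98, -7.65, 0, -11.65]
  ]
}}

```text
time: 10.65
ee_pos: [0.5261, 0.189, 0.2378]
tcp_rot: [0.693, 0.721, -0.002, -0.001]
ft_force: [-0.3, 0.8, 0.6]
width: 0.0855
gripper_force: 0.0
```

```bash
cat > q.py <<'E'
from h import *
from scipy import ndimage
a=snap('top'); b=snap('side'); c,s=np.cos(np.radians(22.3)),np.sin(np.radians(22.3))
for n,S in(('top',a),('side',b)):
    f=S['frame']; w=cloud(S); v=cv2.cvtColor(f,cv2.COLOR_BGR2HSV)[...,2].astype(float)
    vv,uu=np.mgrid[:384,:512]; d=np.stack([uu-S['cx'],vv-S['cy'],0*uu],-1)/[S['fx'],S['fy'],1]; d[...,2]=1
    d=d@S['T'][:3,:3].T; o=S['T'][:3,3]; p=o+d*((.110-o[2])/d[...,2])[...,None]
    q=p[...,:2]-[.5245,-.2245]; x=q[...,0]*c+q[...,1]*s; y=-q[...,0]*s+q[...,1]*c
    reg=(abs(x)<.02)&(abs(y)<.025); pl=np.median(v[reg]); wt=np.where(reg,np.clip((.85*pl-v)/pl,0,1),0)
    l,k=ndimage.label(wt>0); i=np.argmax(ndimage.sum(wt,l,range(1,k+1)))+1; g=wt*(l==i)
    print(n,'slot px',(g>0).sum(),'centre',[(g*p[...,j]).sum()/g.sum() for j in(0,1)],'rel',(g*x).sum()/g.sum(),(g*y).sum()/g.sum())
    bright=(v>.8*pl)&(abs(x)<.075)&(abs(y)<.06); l,k=ndimage.label(ndimage.binary_opening(bright)); i=l[(abs(x)<.03)&(abs(y)<.03)]; i=np.bincount(i[i>0]).argmax()
    r=cv2.minAreaRect((p[l==i][:,:2]*1000).astype(np.float32)); print(n,'plate',r)
E
python3 p.py; python3 q.py; python3 - <<'E'
from h import *
goto(.5277,.1893,.136,92.2)
for n in('side','top'):
    S=snap(n);w=cloud(S);f=S['frame'];T=arm.get_state()['ee_pos']
    m=(abs(w[...,1]-.19)<.04)&(abs(w[...,0]-.5277)<.075)&(w[...,2]>.205)&(w[...,2]<.42)
    P=w[m]; print(n,len(P))
    for z in np.arange(.21,.33,.01):
        Q=P[abs(P[:,2]-z)<.005]
        if len(Q): print(z.round(2),len(Q),'x',Q[:,0].min().round(3),Q[:,0].max().round(3),'y',Q[:,1].min().round(3),Q[:,1].max().round(3))
    m=(abs(w[...,1]-.19)<.04)&(abs(w[...,0]-.5277)<.03)&(w[...,2]>.19)&(w[...,2]<.205); 
    if m.sum(): print('chisel top',w[m].mean(0).round(4))
S=snap('side'); cv2.imwrite('pics/over.png',cv2.convertScaleAbs(cv2.resize(S['frame'][150:300,130:300],(680,600),interpolation=cv2.INTER_CUBIC),alpha=1.6))
E
```

```text
1173 slopes,zc [0.0003 0.0015 0.11  ] -0.056 0.056
top slot px 34 centre [np.float64(0.5243665033734426), np.float64(-0.22402995665874276)] rel 5.48484648230182e-05 0.0004855447846172832
top plate ((524.5509033203125, -224.72708129882812), (120.51416778564453, 90.90812683105469), 22.792526245117188)
side slot px 20 centre [np.float64(0.5232643692215112), np.float64(-0.22248273985683348)] rel -0.0003777558178974498 0.0023352563987711124
side plate ((525.1153564453125, -225.44622802734375), (120.61725616455078, 88.86482238769531), 24.452518463134766)
t 10.8 pos [0.5267 0.1881 0.239 ] yaw 92.14 tilt [-1.3e-03 -5.0e-04 -1.0e+00] F [-0.97 -0.3  -0.39] w 0.0852 -> shift [0.025 0.023 2.06 ] spin -0.01
side 2104
0.26 10 x 0.476 0.574 y 0.178 0.2
0.27 50 x 0.47 0.582 y 0.179 0.2
0.28 54 x 0.47 0.582 y 0.178 0.2
0.29 52 x 0.47 0.583 y 0.181 0.2
0.3 34 x 0.457 0.586 y 0.177 0.202
0.31 171 x 0.453 0.599 y 0.172 0.203
0.32 177 x 0.453 0.599 y 0.174 0.206
0.33 191 x 0.454 0.596 y 0.171 0.207
chisel top [0.5272 0.1911 0.1983]
top 33
0.27 4 x 0.569 0.575 y 0.178 0.179
0.28 5 x 0.569 0.581 y 0.178 0.182
0.29 3 x 0.57 0.575 y 0.178 0.179
0.3 1 x 0.582 0.582 y 0.178 0.178
0.31 9 x 0.577 0.601 y 0.177 0.179
0.32 1 x 0.599 0.599 y 0.179 0.179
chisel top [0.528  0.1827 0.1992]
```

View pics/over.png

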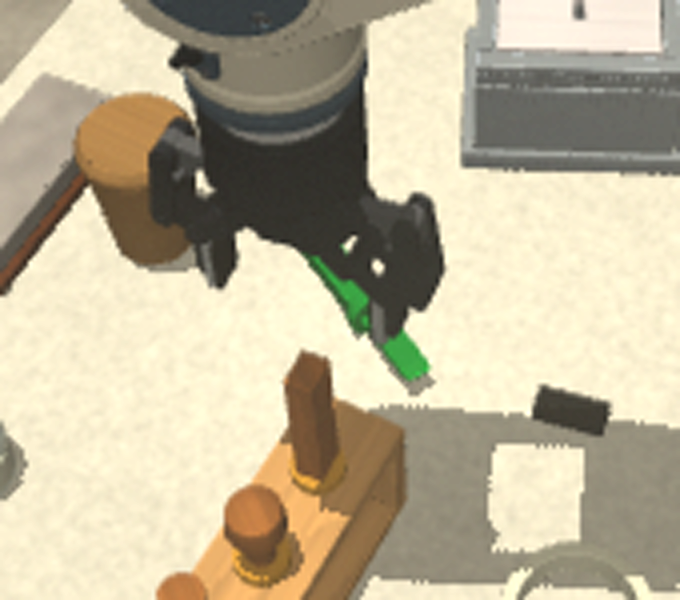

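The fingers are open above the chisel, handle top at (312,365), well centred. The green lookalike now appears at (370,320) in a different pose than before, so I'll check that.

```bash
python3 - <<'E'
from h import *
for n in('side','top'):
  z0=np.load(n+'0.npz')
  for tag,S in(('before',{k:z0[k] for k in z0.files}),('now',snap(n))):
    S['T']=np.array(S['T']) ; f=S['frame'].astype(int); w=cloud(S)
    g=(f[...,1]>1.3*f[...,2])&(f[...,1]>1.3*f[...,0])&(f[...,1]>25); P=w[g&~np.isnan(w[...,0])]; P=P[(P[:,0]>.2)&(P[:,0]<.8)]
    vv,uu=np.nonzero(g); print(n,tag,len(P),P.min(0).round(3),P.max(0).round(3),'px',uu.min(),uu.max(),vv.min(),vv.max())
    if tag=='before':
      e=f
    else:
      if n=='top': cv2.imwrite('pics/green.png',cv2.convertScaleAbs(np.hstack([cv2.resize(x[150:260,100:250].astype(np.uint8),(400,293)) for x in(e,f)]),alpha=1.6))
E
```

```text
side before 397 [ 0.493  0.061 -0.001] [0.525 0.088 0.174] px 231 243 210 252
side now 199 [ 0.47  -0.014  0.001] [0.642 0.199 0.336] px 206 236 211 244
top before 128 [0.493 0.058 0.069] [0.52  0.086 0.176] px 209 222 186 202
top now 425 [ 0.521 -0.034  0.014] [0.667 0.068 0.035] px 220 256 147 195
```

View pics/green.png

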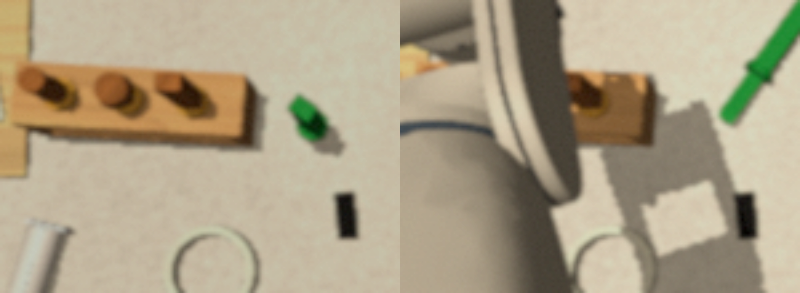

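The green lookalike has toppled and now lies at about (0.52..0.67, -0.03..0.07). My fingers passed over it at z≥0.25, its top was at 0.176, and no contact force showed in the sampled readings. It was balanced on its blade. It isn't in my way, so I won't touch it. Next is the grasp.

Emit:
{"fn": "apply_moves", "kwargs": {
  "plan": [
    [0, 0.025, 0.02, 0.3, 0],
    [0, 0.025, 0.02, 0.8, 0],
    [0, 0.025, 0.02, 1.3, 0],
    [0, 0.025, 0.02, 1.7, 0],
    [0, 0.025, 0.02, 2.0, 0],
    [0, 0.025, 0.02, 2.06, 0],
    [0, 0.025, 0.02, 2.06, 0]
  ]
}}

```text
time: 11.75
ee_pos: [0.528, 0.1903, 0.1366]
tcp_rot: [0.693, 0.721, -0.0, -0.0]
ft_force: [1.1, -0.4, 1.0]
width: 0.0854
gripper_force: 0.0
```

Emit:
{"fn": "apply_moves", "kwargs": {
  "plan": [
    [0.6, 0, 0, 0, 0],
    [1, 0, 0, 0, 0],
    [1, 0, 0, 0, 0],
    [1, 0, 0, 0, 0],
    [1, 0, 0, 0, 0],
    [1, 0, 0, 0, 0],
    [1, 0, 0, 0, 0],
    [1, 0, 0, 0, 0],
    [1, 0, 0, 0, 0]
  ],
  "squeeze": 50
}}

```text
time: 12.65
ee_pos: [0.5284, 0.1906, 0.1371]
tcp_rot: [0.693, 0.721, 0.0, 0.0]
ft_force: [-0.7, -0.7, 5.7]
width: 0.0175
gripper_force: 51.4
```

Emit:
{"fn": "apply_moves", "kwargs": {
  "plan": [
    [1, 0, 0, -0.1, 0],
    [1, 0, 0, -0.3, 0],
    [1, 0, 0, -0.6, 0],
    [1, 0, 0, -1.0, 0],
    [1, 0, 0, -1.4, 0],
    [1, 0, 0, -1.8, 0],
    [1, 0, 0, -2.2, 0],
    [1, 0, 0, -2.4, 0],
    [1, 0, 0, -2.5, 0],
    [1, 0, 0, -2.5, 0],
    [1, 0, 0, -2.5, 0]
  ]
}}

```text
time: 13.75
ee_pos: [0.5275, 0.1903, 0.2608]
tcp_rot: [0.693, 0.721, -0.001, -0.0]
ft_force: [0.6, 0.2, -1.5]
width: 0.0174
gripper_force: 50.6
```

```bash
cat > c.py <<'E'
from h import *
import sys
T=arm.get_state()['ee_pos']
for n in('side','top'):
    S=snap(n);w=cloud(S); v=S['frame'].max(2)
    near=np.hypot(w[...,0]-T[0],w[...,1]-T[1])<.04
    print(n)
    for z in np.arange(T[2]-.115,T[2]+.045,.01):
        Q=w[near&(abs(w[...,2]-z)<.005)]
        if len(Q)>2: print((z-T[2]).round(3),len(Q),'mean',Q.mean(0).round(4),'x',np.ptp(Q[:,0]).round(3),'y',np.ptp(Q[:,1]).round(3),'zmin',Q[:,2].min().round(4))
goto(.5244,-.2243,T[2],112.3)
E
python3 c.py
python3 - <<'E'
from h import *
S=snap('side'); cv2.imwrite('pics/lift.png',cv2.convertScaleAbs(cv2.resize(S['frame'][150:300,130:300],(680,600),interpolation=cv2.INTER_CUBIC),alpha=1.6))
E
```

```text
side
-0.105 5 mean [0.5269 0.1946 0.1566] x 0.004 y 0.011 zmin 0.1542
-0.095 18 mean [0.5256 0.1921 0.166 ] x 0.006 y 0.019 zmin 0.1612
-0.085 14 mean [0.5259 0.1928 0.1758] x 0.007 y 0.019 zmin 0.1719
-0.075 16 mean [0.5258 0.1935 0.1852] x 0.006 y 0.019 zmin 0.1811
-0.065 10 mean [0.5257 0.1976 0.1953] x 0.005 y 0.007 zmin 0.1911
-0.055 3 mean [0.526  0.1991 0.2035] x 0.005 y 0.001 zmin 0.2025
-0.045 26 mean [0.5206 0.1989 0.2174] x 0.026 y 0.024 zmin 0.2138
-0.035 83 mean [0.5221 0.1951 0.2243] x 0.033 y 0.031 zmin 0.2211
-0.025 36 mean [0.5226 0.1953 0.2357] x 0.017 y 0.021 zmin 0.231
-0.015 33 mean [0.5234 0.196  0.246 ] x 0.015 y 0.024 zmin 0.2412
-0.005 30 mean [0.5249 0.1992 0.2564] x 0.017 y 0.01 zmin 0.251
0.005 22 mean [0.5242 0.2001 0.2668] x 0.022 y 0.009 zmin 0.2613
0.015 48 mean [0.5237 0.1987 0.2767] x 0.043 y 0.017 zmin 0.271
0.025 64 mean [0.5226 0.1977 0.2861] x 0.045 y 0.02 zmin 0.2811
0.035 63 mean [0.5232 0.1984 0.2955] x 0.045 y 0.015 zmin 0.291
top
-0.095 6 mean [0.5263 0.182  0.1675] x 0.005 y 0.007 zmin 0.1655
-0.085 4 mean [0.5274 0.1803 0.178 ] x 0.005 y 0.003 zmin 0.1755
-0.045 13 mean [0.5213 0.1782 0.2177] x 0.027 y 0.016 zmin 0.2144
-0.035 47 mean [0.5234 0.18   0.2247] x 0.031 y 0.016 zmin 0.2212
-0.025 11 mean [0.5248 0.1791 0.2383] x 0.017 y 0.009 zmin 0.2347
-0.015 10 mean [0.525  0.1788 0.2483] x 0.017 y 0.006 zmin 0.2416
-0.005 9 mean [0.5266 0.1784 0.257 ] x 0.017 y 0.006 zmin 0.2515
0.005 9 mean [0.525  0.1781 0.2659] x 0.015 y 0.003 zmin 0.2635
0.015 12 mean [0.5299 0.1789 0.2763] x 0.031 y 0.006 zmin 0.2726
0.025 12 mean [0.5305 0.1781 0.286 ] x 0.023 y 0.003 zmin 0.2819
0.035 8 mean [0.5336 0.1783 0.2956] x 0.016 y 0.002 zmin 0.2928
t 13.85 pos [0.5275 0.1903 0.2607] yaw 92.23 tilt [-1.8e-03 -6.0e-04 -1.0e+00] F [-0.58  0.01 -0.73] w 0.0175 -> shift [-8.283e+00 -3.850e-01  2.000e-03] spin -3.346
```

View pics/lift.png

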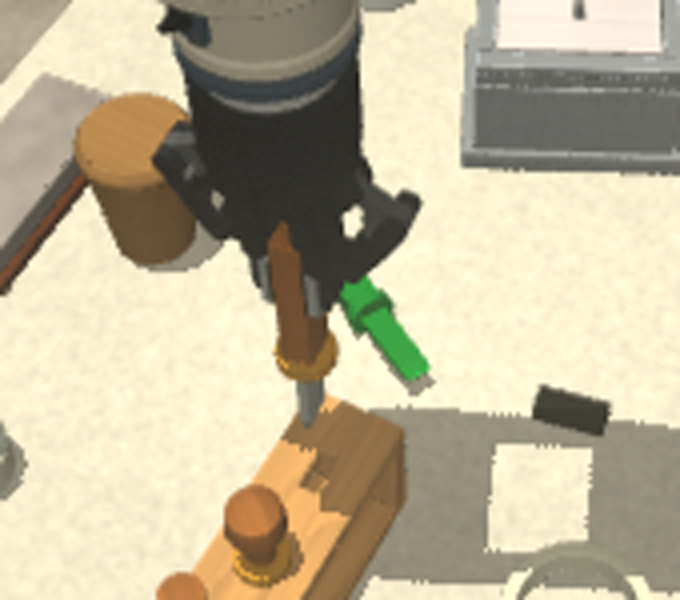

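The chisel is held at (300,300) with its collar and blade intact, and clear of the rack. It looks upright. I'll carry it over the slot.

Emit:
{"fn": "apply_moves", "kwargs": {
  "plan": [
    [1, -0.2, 0, 0, 0],
    [1, -0.6, 0, 0, -0.2],
    [1, -1.2, -0.1, 0, -0.4],
    [1, -1.9, -0.1, 0, -0.7],
    [1, -2.6, -0.1, 0, -1.0],
    [1, -3.3, -0.2, 0, -1.3],
    [1, -4.0, -0.2, 0, -1.6],
    [1, -4.7, -0.2, 0, -1.9],
    [1, -5.4, -0.3, 0, -2.2],
    [1, -6.1, -0.3, 0, -2.5],
    [1, -6.8, -0.3, 0, -2.8],
    [1, -7.4, -0.36, 0, -3.1],
    [1, -7.9, -0.38, 0, -3.3],
    [1, -8.2, -0.385, 0, -3.38],
    [1, -8.28, -0.385, 0, -3.38],
    [1, -8.28, -0.385, 0, -3.38],
    [1, -8.28, -0.385, 0, -3.38]
  ]
}}

```text
time: 15.6
ee_pos: [0.5246, -0.2234, 0.2615]
tcp_rot: [0.556, 0.832, 0.0, -0.0]
ft_force: [-0.0, 1.0, -1.5]
width: 0.0175
gripper_force: 50.5
```

```bash
cat > d.py <<'E'
from h import *
# chisel vs slot in sharpener axes, per height, both views
T=arm.get_state()['ee_pos']; c,s=np.cos(np.radians(22.5)),np.sin(np.radians(22.5))
for n in('side','top'):
    S=snap(n);w=cloud(S); q=w[...,:2]-T[:2]; x=(q[...,0]*c+q[...,1]*s)*1e3; y=(-q[...,0]*s+q[...,1]*c)*1e3
    for z in np.arange(T[2]-.11,T[2]+.011,.01):
        m=(abs(w[...,2]-z)<.005)&(np.hypot(x,y)<30)&(w[...,2]>.114)
        if m.sum()>3: print(n,(z-T[2]).round(3),m.sum(),'x',np.percentile(x[m],[3,50,97]).round(1),'y',np.percentile(y[m],[3,50,97]).round(1))
goto(.5244,-.2243,T[2],112.5)
E
python3 d.py
```

```text
side -0.1 4 x [-2.1 -0.8  0.6] y [ 7.2  9.3 11. ]
side -0.09 5 x [-1.9  1.1  1.4] y [6.6 8.5 9.9]
side -0.08 7 x [-3.1 -0.8  2. ] y [ 6.2  8.8 11.6]
side -0.07 11 x [-3.2  2.4  2.5] y [-5.8  6.6 10. ]
side -0.06 6 x [-2.6 -1.2  0.7] y [5.9 7.5 9.8]
side -0.05 10 x [-12.8   1.2  11.5] y [ 7.9 12.2 15.5]
side -0.04 56 x [-14.8  -0.8  15.3] y [-9.7  8.7 16.4]
side -0.03 23 x [-8.4  2.3 11. ] y [ 2.4 10.6 13. ]
side -0.02 23 x [-7.7  3.1  8.4] y [-7.7  9.2 13.2]
side -0.01 22 x [-8.  -1.6  6.6] y [ 8.  10.6 12.6]
side 0.0 18 x [-8.9 -0.7  7.2] y [ 7.4 10.6 12.3]
side 0.01 29 x [-13.6  -0.3  11.1] y [ 8.2 10.9 13.1]
t 15.7 pos [ 0.5249 -0.2231  0.2617] yaw 112.56 tilt [-3.e-04  3.e-04 -1.e+00] F [-0.07 -0.19 -1.21] w 0.0174 -> shift [-0.018 -0.017  0.003] spin 0.009
```

Emit:
{"fn": "apply_moves", "kwargs": {
  "plan": [
    [1, -0.02, -0.015, 0.2, 0],
    [1, -0.02, -0.015, 0.45, 0],
    [1, -0.02, -0.015, 0.65, 0],
    [1, -0.02, -0.015, 0.72, 0],
    [1, -0.02, -0.015, 0.72, 0],
    [1, -0.02, -0.015, 0.72, 0]
  ]
}}

```text
time: 16.3
ee_pos: [0.5247, -0.2252, 0.2257]
tcp_rot: [0.556, 0.831, 0.0, -0.0]
ft_force: [0.8, -0.3, -2.0]
width: 0.0176
gripper_force: 50.4
```

```bash
python3 d.py | head -8; python3 - <<'E'
from h import *
goto(.5246,-.2244,.2,112.5)
o=[]
for n in('side','top'):
    S=snap(n); p=S['T'][:3,:3].T@(np.array([.5246,-.2244,.11])-S['T'][:3,3]); u=S['fx']*p[0]/p[2]+S['cx']; v=S['fy']*p[1]/p[2]+S['cy']; print(n,u,v)
    u,v=int(u),int(v); o.append(cv2.resize(S['frame'][v-25:v+25,u-20:u+20],(400,500),interpolation=cv2.INTER_NEAREST))
cv2.imwrite('pics/align.png',cv2.convertScaleAbs(np.hstack(o),alpha=1.5))
E
```

```text
side -0.1 5 x [-1.2 -1.1  1.7] y [ 5.8  8.6 10.5]
side -0.09 7 x [-2.7  2.2  2.3] y [3.1 8.3 9.9]
side -0.08 11 x [-2.8  0.3  2.6] y [-13.1   5.8  10.5]
side -0.07 4 x [-2.2 -0.5  0.9] y [ 7.7  8.3 11.2]
side -0.06 5 x [-1.5 -1.2  1.7] y [ 8.6 10.2 12.1]
side -0.05 7 x [-9.6  5.1 15.7] y [-0.  10.7 15.3]
side -0.04 61 x [-15.2  -0.2  13.9] y [-11.    9.6  16.5]
side -0.03 20 x [-7.8  2.   8.5] y [-4.7 10.3 13.5]
t 16.4 pos [ 0.5249 -0.2253  0.2262] yaw 112.5 tilt [ 8.e-04 -3.e-04 -1.e+00] F [0.05 1.45 0.13] w 0.0174 -> shift [0.02  0.    0.523] spin 0.0
side 274.11989190847 151.51844409680257
top 327.4499484358778 189.6306513872628
```

View pics/align.png

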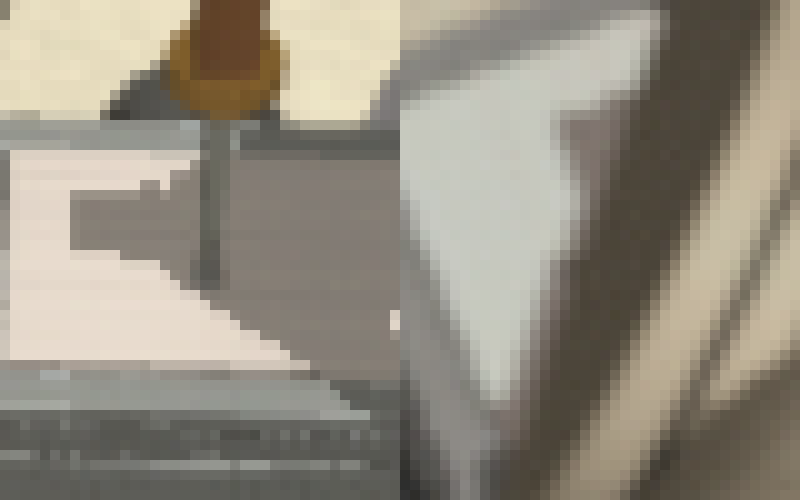

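The side half shows the blade tip going straight to the slot's dark mouth at (207,275), on axis. The top view is hidden by the arm. I'll descend gently with force checks.

Emit:
{"fn": "apply_moves", "kwargs": {
  "plan": [
    [1, 0.02, 0, 0, 0],
    [1, 0.02, 0, 0.03, 0],
    [1, 0.02, 0, 0.06, 0],
    [1, 0.02, 0, 0.1, 0],
    [1, 0.02, 0, 0.14, 0],
    [1, 0.02, 0, 0.18, 0],
    [1, 0.02, 0, 0.2, 0],
    [1, 0.02, 0, 0.2, 0]
  ]
}}

```text
time: 17.3
ee_pos: [0.5241, -0.2242, 0.2154]
tcp_rot: [0.556, 0.832, -0.0, -0.0]
ft_force: [-0.0, 0.6, -1.5]
width: 0.0171
gripper_force: 50.4
```

Emit:
{"fn": "apply_moves", "kwargs": {
  "plan": [
    [1, 0, 0, 0.04, 0],
    [1, 0, 0, 0.08, 0],
    [1, 0, 0, 0.1, 0],
    [1, 0, 0, 0.1, 0]
  ]
}}

```text
time: 17.7
ee_pos: [0.5241, -0.2242, 0.2105]
tcp_rot: [0.556, 0.832, -0.0, -0.0]
ft_force: [-0.0, 0.1, -0.7]
width: 0.0174
gripper_force: 50.4
```

Emit:
{"fn": "apply_moves", "kwargs": {
  "plan": [
    [1, 0, 0, 0.04, 0],
    [1, 0, 0, 0.08, 0],
    [1, 0, 0, 0.12, 0],
    [1, 0, 0, 0.16, 0],
    [1, 0, 0, 0.16, 0]
  ]
}}

```text
time: 18.2
ee_pos: [0.5241, -0.2242, 0.2023]
tcp_rot: [0.556, 0.832, -0.0, -0.0]
ft_force: [-0.2, -0.3, -1.3]
width: 0.0175
gripper_force: 50.4
```

Emit:
{"fn": "apply_moves", "kwargs": {
  "plan": [
    [1, 0, 0, 0.04, 0],
    [1, 0, 0, 0.08, 0],
    [1, 0, 0, 0.12, 0],
    [1, 0, 0, 0.16, 0],
    [1, 0, 0, 0.2, 0],
    [1, 0, 0, 0.2, 0]
  ]
}}

```text
time: 18.8
ee_pos: [0.5241, -0.2242, 0.1924]
tcp_rot: [0.556, 0.832, -0.0, -0.0]
ft_force: [0.2, 0.0, -1.0]
width: 0.0175
gripper_force: 50.4
```

```bash
python3 -c "
from h import *
import time
goto(.5241,-.2242,.18)"; python3 d.py | head -8
```

```text
t 18.8 pos [ 0.5241 -0.2242  0.1924] yaw 112.51 tilt [-5.e-04  2.e-04 -1.e+00] F [ 0.18  0.02 -1.02] w 0.0175 -> shift [-0.001  0.001  0.247] spin 0
side -0.07 4 x [-1.4  0.3  1.7] y [6.3 7.2 9.5]
side -0.06 5 x [-3.2 -0.4  2.6] y [ 7.6  9.3 11.7]
side -0.05 6 x [-7.4  1.4 13. ] y [ 6.6 10.4 14.4]
side -0.04 60 x [-16.3   1.   15.1] y [-9.5  8.3 16.2]
side -0.03 17 x [-8.5 -1.2  8.7] y [ 7.6 10.8 14.2]
side -0.02 19 x [-8.8 -0.6  7.8] y [ 9.  10.5 13.9]
side -0.01 22 x [-8.5  1.4  8.3] y [-5.2  9.7 12.7]
side -0.0 16 x [-7.8  0.5  7.5] y [ 0.3 10.3 12.7]
```

Emit:
{"fn": "apply_moves", "kwargs": {
  "plan": [
    [1, 0, 0, 0.04, 0],
    [1, 0, 0, 0.08, 0],
    [1, 0, 0, 0.12, 0],
    [1, 0, 0, 0.14, 0],
    [1, 0, 0, 0.14, 0],
    [1, 0, 0, 0.14, 0]
  ]
}}

```text
time: 19.5
ee_pos: [0.5243, -0.2242, 0.1857]
tcp_rot: [0.556, 0.832, 0.0, -0.0]
ft_force: [-0.2, -0.3, -1.7]
width: 0.0176
gripper_force: 50.4
```

Emit:
{"fn": "apply_moves", "kwargs": {
  "plan": [
    [1, 0, 0, 0.02, 0],
    [1, 0, 0, 0.05, 0],
    [1, 0, 0, 0.08, 0],
    [1, 0, 0, 0.1, 0],
    [1, 0, 0, 0.1, 0],
    [1, 0, 0, 0.1, 0]
  ]
}}

```text
time: 20.1
ee_pos: [0.5243, -0.2243, 0.1808]
tcp_rot: [0.556, 0.832, 0.0, 0.0]
ft_force: [-0.5, -0.3, 1.1]
width: 0.0174
gripper_force: 50.7
```

Emit:
{"fn": "apply_moves", "kwargs": {
  "plan": [
    [1, 0, 0, 0.02, 0],
    [1, 0, 0, 0.05, 0],
    [1, 0, 0, 0.06, 0],
    [1, 0, 0, 0.06, 0],
    [1, 0, 0, 0.06, 0]
  ]
}}

```text
time: 20.6
ee_pos: [0.5243, -0.2243, 0.1778]
tcp_rot: [0.556, 0.832, 0.0, 0.0]
ft_force: [0.1, -0.5, 0.6]
width: 0.0174
gripper_force: 50.8
```

Emit:
{"fn": "apply_moves", "kwargs": {
  "plan": [
    [1, 0, 0, 0.02, 0],
    [1, 0, 0, 0.04, 0],
    [1, 0, 0, 0.05, 0],
    [1, 0, 0, 0.05, 0],
    [1, 0, 0, 0.05, 0]
  ]
}}

```text
time: 21.1
ee_pos: [0.5243, -0.2243, 0.1753]
tcp_rot: [0.555, 0.832, 0.0, 0.0]
ft_force: [0.4, 0.3, 3.0]
width: 0.0172
gripper_force: 50.9
```

```bash
python3 - <<'E'
from h import *
F=[];Ws=[]
for i in range(12):
    S=snap('side'); F.append(arm.get_state()['ft_force']); Ws.append(cloud(S))
print(np.mean(F,0).round(2))
w=np.nanmedian(Ws,0); T=arm.get_state()['ee_pos']; q=w[...,:2]-T[:2]
m=(np.hypot(q[...,0],q[...,1])<.022)&(w[...,2]<T[2]-.03)&(w[...,2]>.118); print('collar/blade zs',np.histogram(w[...,2][m],bins=np.arange(.115,.151,.003)))
# seen pad
f=S['frame']; cv2.imwrite('pics/final.png',cv2.convertScaleAbs(cv2.resize(f[90:210,220:340],(600,600),interpolation=cv2.INTER_CUBIC),alpha=1.6))
goto(*T)
E
python3 p.py
```

```text
[0.53 0.06 2.31]
collar/blade zs (array([ 0,  2,  0,  0,  4, 10,  8, 35,  4,  8,  0]), array([0.115, 0.118, 0.121, 0.124, 0.127, 0.13 , 0.133, 0.136, 0.139,
       0.142, 0.145, 0.148]))
t 21.7 pos [ 0.5243 -0.2243  0.1752] yaw 112.51 tilt [ 1.e-04 -0.e+00 -1.e+00] F [-0.36 -0.22  1.42] w 0.0173 -> shift [0. 0. 0.] spin 0
348 slopes,zc [-0.001  -0.0003  0.11  ] -0.019 0.056
```

View pics/final.png

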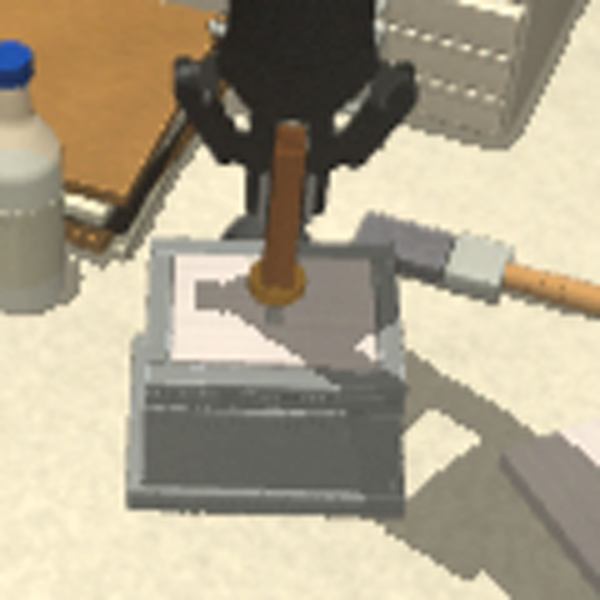

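The chisel stands upright through the level plate. The collar is at (277,283), and its depth puts the edge at z≈0.066. Net push is about 3.5 N, so the pad is about 8 mm down. I'm handing in.

```bash
python3 -c "
from bench import arm
print(arm.finish_job())"
```

```text
the job is handed in; nothing more can be done
None
```

I seated the plate level and put the chisel upright through its slot, pressing the pad about 8 mm down (about 3.5 N) and still held at hand-in, but the free-standing green lookalike chisel toppled during the run and I left it lying; I saw no contact (fingers passed at least 70 mm above it), but I didn't catch the moment it fell and can't rule out that I caused it.

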